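Park the clay comb in its slanted block

TASK

Lift the five-toothed clay comb out of its washing rest and put it away in the slanted wooden block with five small slots, every tooth in its own slot and the handle fully down against the slanted face. Let go of it there, and leave the rest of the table as it is.

Things in the scene. Friction and masses are not known exactly. Their poses are not given: they have to be found in the camera images.
- comb_center (a point): Centre of the clay comb's handle: a dark wooden bar 150 mm long (its y axis), 14 mm thick (x), 44 mm high (z, pointing away from the teeth). Along its foot runs a shoulder strip 34 mm wide (x), 114 long, 6 thick. Five steel teeth reach 28 mm below its underside. It starts hanging upright, teeth down, in the rest; grip it across its 14 mm thickness, above the shoulder.
- rest: The comb's washing rest, fixed: pale wooden foot 60 x 166 mm, 10 mm thick, two posts at y = -68 and 68 mm (12 mm wide in y, 50 mm in x, tops at 60 mm). Notches in them, open upward, 18 mm wide in x and 12 mm deep, carry the bar's ends at 48 mm height; the comb lifts straight up. 124 mm free between the posts. Origin: centre of its underside.
- comb_block: The comb's block, fixed: brown wood, 156 (y) x 64 (x) x 38 mm, held slanted on a foot. Origin: middle of the slotted face, 58 mm up. z points out of the face, leaning 0.55 rad from vertical towards the robot's side; x up the slope, y along the slots. Five slots at y = -48, -24, 0, 24, 48 mm, 14 (y) x 10 (x) mm, 34 mm deep along z. Comb home: its axes lie along these, handle centre 22 mm out on z.
- rib_block: Not the goal: a fixed slanted block of the same outer size and slant, with only three wide slots (30 by 10 mm, at y = -46, 0, 46 mm) and a pale wooden rib parked in each outer slot. The two blocks may stand on either side. Origin and axes as for the comb's block.
- stamp_a: Loose round wooden stamp, 54 mm across, 26 mm high; origin under its centre. Not part of the job.
- stamp_b: Loose round wooden stamp, 60 mm across, 26 mm high; origin under its centre. Not part of the job.
- stamp_c: Loose round wooden stamp, 54 mm across, 26 mm high; origin under its centre. Not part of the job.
- bowl: Loose white ceramic bowl, 110 mm across, 50 mm high; origin under its centre. Not part of the job.
- tile: Loose terracotta tile, 100 by 100 by 9 mm; origin under its centre. Not part of the job.
- comb: The same comb and axes; origin at the middle of the bar's underside, 22 mm below comb_center. Teeth at y = -48, -24, 0, 24, 48 mm, each 10 mm wide (y), 6 mm thick (x), 28 mm long, the last 5 mm narrowed to 5 x 3 mm. The same either way round; 0.11 to 0.22 kg.
Not all that is in view belongs to the job. Of the things shaped like the comb, the dark wooden one is meant.

How it is judged (in metres and radians):
At the end, for the whole second after the job is handed in: The comb rests in its block, all teeth in their own slots: handle centre 18 to 25.5 mm out from the slotted face (22 is home), within 6 mm of the slot row across it and 5 mm of the middle along it, its z axis within 0.12 rad of the slots' direction and its bar within 0.1 rad of the row (z of comb_center in the frame of comb_block between 0.018 and 0.0255 m and x of comb_center in the frame of comb_block between -0.006 and 0.006 m and y of comb_center in the frame of comb_block between -0.005 and 0.005 m and angle between the z axis of comb_center and the z axis of comb_block, either way round below 0.12 rad and angle between the y axis of comb_center and the y axis of comb_block, either way round below 0.1 rad and linear speed of comb below 0.02 m/s); the robot touches nothing.
It fails at once if a loose bystander (stamp, bowl or tile) is pushed more than 30 mm from where it stood (distance of any of stamp_a, stamp_b, stamp_c, bowl, tile from where it was at the start of the episode above 0.03 m).
It also fails if it takes over 42 s, if anything falls off the work surface, if the arm or the gripper's body presses on something with over 40 N, if the wrist force passes 120 N, or if a joint passes its speed limit or range.

ROBOT

A 6-joint arm with a two-finger parallel gripper is mounted at the origin on the work surface. World frame = base frame: x ahead of the robot, y to its left, z up, the work surface at z = 0. Lengths are in mm, angles in rad, forces in N, time in s.
With the tool pointing down it reaches from about 350 to 975 mm from the base axis. Payload 7.1 kg.
Tool frame: the origin (TCP) lies between the finger pads; the fingertips stand 19 mm ahead of it and the grasp point (between the pads) is the TCP; z points along the fingers, y is the line along which they close (so a half turn about z gives the same grasp; the last joint's range is limited). The gripper opens to 88 mm and grips with 3 to 60 N. Pads are 20 mm wide; open, the fingers measure 115 mm over their backs; the gripper's body (75 mm by 178 mm) begins 61 mm behind the grasp point.
Start: joints at [-1.201, 0.423, 1.63, -0, 1.089, -0.019], TCP at [236.94, -578.329, 241.675] pointing down, gripper open.
Joint ranges: [-3, 3], [-0.9, 2.11], [0.09, 2.58], [-1.31, 4.45], [0.11, 2.69], [-2.54, 2.54]. Speed limits (rad/s): [2.39, 2.39, 3.01, 3.14, 3.14, 3.14].

INTERFACE

Orientations are given as a rotation vector (axis times angle).
In Python, from workcell import ctrl gives the robot as it stands.
- The arm moves only by the tool arm_command, never from a script. Its argument "series" is a list of rows, each an object with "linear": the shift along the tool's x, y, z in m, a list of three; "turn": the turn about the tool's z in rad. A call has 1 to 10 rows; each row shifts and turns the commanded pose from where the row before left it, along the tool's axes as they then stand; what a row does not reach is not made up. A row lasts 1/10 s, in which the tool goes at most 50 mm and 8.59 degrees, less where a joint would pass 70% of its speed; a pose out of reach is approached as far as the arm can. A call with a gripper value outside its range is refused whole. "jaw" is the opening, from -1 (shut) to 1 (fully open), set as the call begins (left out, the last holds). The fingers move at their own pace and stop on an object; the grip force is fixed at half the most. Time passes only in rows, so rows that do not move let the fingers close. It gives the time, the measured TCP pose, the force, the opening and the grip force at its end, in the units of the state.
- ctrl.get_obs(): the state, without advancing time (a new reading comes with each control period).
- ctrl.get_image(name): name is "scene" or "top"; returns a dict with "frame" (384x512x3 uint8, blue, green, red), "fx", "fy", "cx", "cy" (pixels), "k1" (the pictures are not rectified: a ray, as slopes to the right and down, at radius r is drawn at 1 + k1 r^2 times it, then the intrinsics apply), "rvec" (rotation vector, rad) and "tvec" (3), from world to camera coordinates, as OpenCV has them. Camera axes: x right, y down, z forward; pixel columns grow to the right and rows downward; lengths in mm; the calibration is good to about 2 mm. A picture is of the moment at which its call begins. There is no depth.
- ctrl.close_job(): hands the job in; it is judged then, once.
The state is a dict: "t": time; "qpos": joint angles; "qvel": joint speeds; "joint_torque": joint torques, N m; "ee_pos": TCP position; "orientation": TCP orientation; "ft_force": force on the tool from outside, world axes, zero at the start; "moment": the same for the moment, N m; "width": finger opening in mm; "grasp_force": force on a finger pad.
Only numpy, scipy, OpenCV 4.12 (cv2) and the standard library are available. Lean on these libraries where they do the work, as an engineer would, in place of code of your own. Each camera call takes 0.05 s, during which the arm holds its last target. There are 200 camera calls.

## Working session

There is one attempt and no reset: what is moved stays moved. The work goes in short steps, Python scripts to look and compute and a tool call to move; the robot and the scene stay as the last step left them, time stands still between calls to the robot, and variables do not carry over. Pictures are saved under pics/ and viewed, at most 10 in all, crops included, and the job is handed in when it is done.

Besides the shell and the picture viewer there is one more tool, called after ">>>" as a command line: name --argument value ..., lists and objects as JSON in quotes. arm_command: Moves the arm, as the interface text tells. Its arguments: {"type":"object","properties":{"series":{"type":"array"},"jaw":{"type":"number"}},"required":["series"]}

```bash
mkdir -p pics; cat > h.py <<'E'
import numpy as np, cv2
from scipy.spatial.transform import Rotation as R
from workcell import ctrl
def cam(n,save=None):
    d=ctrl.get_image(n)
    if save: cv2.imwrite('pics/'+save+'.png',d['frame'])
    return d
def ray(d,u,v):
    x=(u-d['cx'])/d['fx'];y=(v-d['cy'])/d['fy'];rd=np.hypot(x,y);r=rd
    for _ in range(20): r=rd/(1+d['k1']*r*r)
    s=r/rd if rd>0 else 1
    M=R.from_rotvec(np.ravel(d['rvec'])).as_matrix();t=np.ravel(d['tvec'])
    return -M.T@t, M.T@np.array([x*s,y*s,1])
def onz(d,u,v,z):
    o,k=ray(d,u,v);return o+k*(z-o[2])/k[2]
def proj(d,p):
    M=R.from_rotvec(np.ravel(d['rvec'])).as_matrix();c=M@np.array(p,float)+np.ravel(d['tvec'])
    x,y=c[:2]/c[2];f=1+d['k1']*(x*x+y*y)
    return np.array([d['fx']*x*f+d['cx'],d['fy']*y*f+d['cy']])
def tri(rays):
    A=0;b=0
    for o,k in rays:
        k=k/np.linalg.norm(k);P=np.eye(3)-np.outer(k,k);A=A+P;b=b+P@o
    return np.linalg.solve(A,b)
E
python3 - <<'E'
from h import *
for n in('scene','top'):
    d=cam(n,n+'0');print(n,[d[k] for k in('fx','fy','cx','cy','k1')],ray(d,256,192))
s=ctrl.get_obs();print(s['ee_pos'],s['orientation'],s['t'],s['width'])
E
```

```text
scene [373.2438358988454, 373.2438358988454, 259.214902618971, 190.70857770224018, -0.0397904859931871] (array([1241.17547797,  401.03973035,  754.67748856]), array([-0.66447284, -0.35186524, -0.65935791]))
top [366.47742643728503, 366.47742643728503, 258.3082319431915, 195.03468867716998, -0.022237038951134637] (array([ 393.87496644,   16.52165349, 1166.27679477]), array([ 0.14801154,  0.01406426, -0.98894035]))
[ 236.76421366 -577.91056006  240.98684012] [-3.08113189e+00 -6.06610674e-01  3.53378378e-04] 0.1 87.52024002436323
```

View pics/scene0.png

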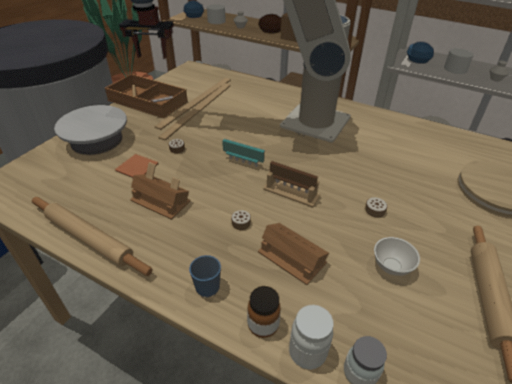

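View pics/top0.png

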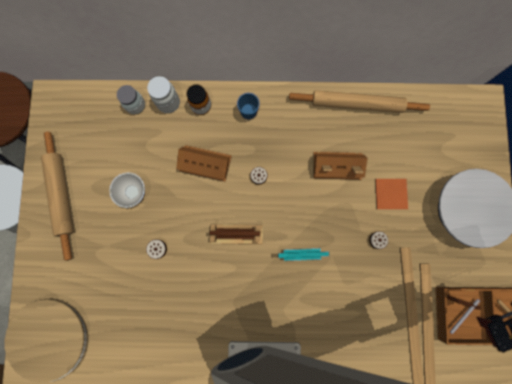

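The pictures show two comb-like things: a dark wooden one in the rest, top (235,234) / scene (292,182), and a teal one, top (300,255). There are also two slanted blocks: one with a row of five small slots, top (203,163), and one with parked ribs, top (340,166). The dark comb and the five-slot block fit the description. I'll confirm both in one crop.

```bash
python3 - <<'E'
import cv2,numpy as np
a=cv2.imread('pics/top0.png');s=cv2.imread('pics/scene0.png')
c1=cv2.resize(a[140:260,165:275],None,fx=5,fy=5,interpolation=2)[:600,:400]
A=cv2.resize(a[140:190,170:240],(400,286),interpolation=2)
B=cv2.resize(a[215:255,200:270],(400,229),interpolation=2)
C=cv2.resize(s[215:285,250:340],(400,311),interpolation=2)
D=cv2.resize(s[155:210,255:330],(400,293),interpolation=2)
o=np.zeros((600,800,3),np.uint8)
o[:286,:400]=A;o[290:290+229,:400]=B;o[:311-25,400:]=C[:286];o[290:583,400:]=D
cv2.imwrite('pics/crop1.png',o)
E
```

```text
(no output)
```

View pics/crop1.png

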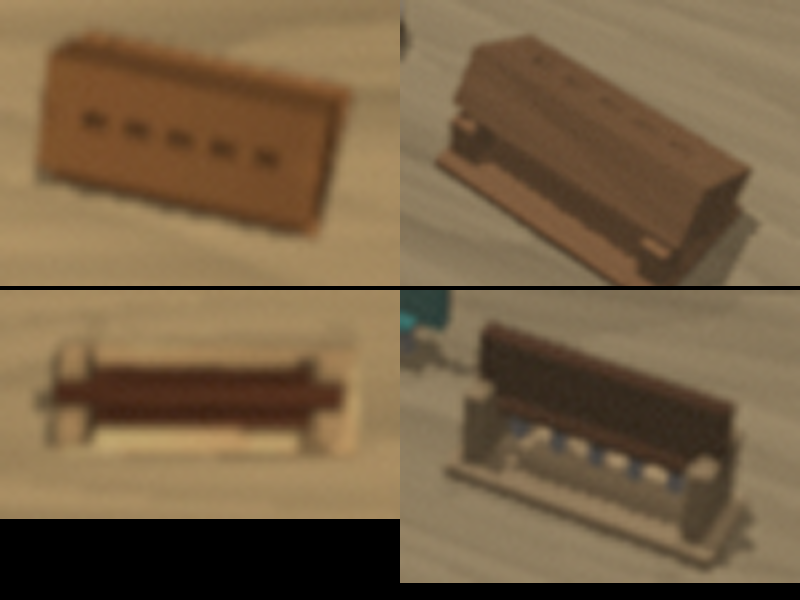

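The crop confirms it: five small slots in the block at top (203,163), and the dark comb with five blue-grey teeth in the rest at top (235,234). The tool can only turn about its vertical axis. So I'll start the tooth tips in the slots with the comb upright, cage it loosely, tip it and push it home.

```bash
python3 - <<'E'
from h import *
d=cam('top');f=d['frame'].astype(float)
g=f.sum(2)/3
# slots
def sub(x0,x1,y0,y1,thr,hi=None):
    r=g[y0:y1,x0:x1]; return r
hsv=cv2.cvtColor(d['frame'],cv2.COLOR_BGR2HSV)
x0,y0=180,148
r=g[y0:y0+30,x0:x0+48]
bh=cv2.morphologyEx(r.astype(np.float32),cv2.MORPH_BLACKHAT,np.ones((9,9)))
m=(bh>15).astype(np.uint8)
n,l,st,c=cv2.connectedComponentsWithStats(m)
P=[]
for i in range(1,n):
    w=bh*(l==i);yy,xx=np.mgrid[:r.shape[0],:r.shape[1]]
    u,v=x0+(w*xx).sum()/w.sum(),y0+(w*yy).sum()/w.sum()
    print('slot',st[i,4],round(u,2),round(v,2),onz(d,u,v,58).round(1))
# comb
b,gr,rd=f[...,0],f[...,1],f[...,2]
m=((g<75)&(rd>gr*1.2)).astype(np.uint8);m[:222]=0;m[248:]=0;m[:,:203]=0;m[:,270:]=0
n,l,st,c=cv2.connectedComponentsWithStats(m)
for i in range(1,n):
    if st[i,4]>20:
        ct=np.argwhere(l==i)[:,::-1].astype(np.float32)
        print('comb',st[i],c[i].round(2),cv2.minAreaRect(ct))
for y in range(224,246,1): print(y,''.join('%4d'%v for v in g[y,204:270:2]))
print('camctr',ray(d,256,192)[0]);print(onz(d,235,233,92))
E
```

```text
slot 63 195.92 151.33 [685.3 221.2  58. ]
slot 2 214.49 155.51 [672.7 162.9  58. ]
slot 1 220.0 157.0 [668.1 145.6  58. ]
slot 1 225.0 158.0 [665.1 130.   58. ]
slot 22 226.41 167.17 [636.1 124.9  58. ]
slot 10 185.78 160.73 [655.  251.6  58. ]
slot 11 193.39 162.14 [650.8 227.7  58. ]
slot 12 200.84 163.91 [645.5 204.4  58. ]
slot 8 208.41 165.5 [640.7 180.7  58. ]
slot 9 216.13 167.18 [635.7 156.6  58. ]
slot 37 192.44 172.93 [616.7 229.3  58. ]
slot 2 211.53 177.0 [604.7 169.9  58. ]
comb [209 228  51  11 429] [234.56 233.1 ] ((234.0, 233.0), (10.0, 50.0), 90.0)
224  135 135 135 122 121 114 112 124 127 128 130 130 128 127 124 124 123 122 123 122 118 117 119 120 120 118 117 116 115 123 132 131 131
225  135 134 130 112 123 112 108 128 129 129 133 132 130 129 127 124 126 125 124 123 122 121 121 121 118 115 115 119 119 126 134 132 132
226  133 133 124 103 123 109  97 125 124 127 128 128 128 126 126 125 124 123 124 121 121 121 121 120 107 103 116 122 125 127 131 131 131
227  129 128 115  97 121 104  82 109 106 106 110 111 110 112 110 108 108 107 111 110 110 110 109 106  86  82 113 124 
[... 1877 characters left out ...]
 144 140 145 145 145 141 107  94 114 127 142 133 125 129 131
242  125 126 111 115 126 122 137 152 151 147 144 147 146 146 145 144 144 139 139 138 144 146 145 141 107  95 105 128 140 132 130 133 136
243  125 124 121 125 132 132 137 141 141 132 132 133 132 132 131 133 135 125 123 123 129 129 128 128 110 101 107 126 132 132 132 133 137
244  124 123 124 127 129 130 132 132 132 125 124 123 123 125 125 128 130 121 118 118 120 122 122 124 120 118 119 126 129 131 134 135 136
245  124 125 125 127 128 129 129 129 130 127 127 128 128 128 129 130 132 128 129 129 130 129 131 130 132 132 132 131 133 134 135 135 136
camctr [ 393.87496644   16.52165349 1166.27679477]
[432.83550675  91.33944292  92.        ]
```

```bash
cat >> h.py <<'E'
def yaw(s):
    a=R.from_rotvec(np.ravel(s['orientation'])).as_matrix()[:,0];return np.arctan2(a[1],a[0])
def plan(p,th,n):
    s=ctrl.get_obs();q=np.array(s['ee_pos']);t=yaw(s);dt=round(-(th-t)/n,3);st=(np.array(p)-q)/n
    print('now',q.round(1),round(t,4),'t',s['t'])
    for i in range(n):
        X=np.array([np.cos(t),np.sin(t),0]);Y=np.array([np.sin(t),-np.cos(t),0])
        print({"linear":[round(v/1000,3) for v in (st@X,st@Y,-st[2])],"turn":dt}); t-=dt
E
python3 - <<'E'
from h import *
plan([434,94,170],1.56,20)
E
```

```text
now [ 236.8 -578.   241.1] 0.3888 t 0.15
{'linear': [np.float64(0.022), np.float64(-0.027), np.float64(0.004)], 'turn': np.float64(-0.059)}
{'linear': [np.float64(0.023), np.float64(-0.026), np.float64(0.004)], 'turn': np.float64(-0.059)}
{'linear': [np.float64(0.025), np.float64(-0.025), np.float64(0.004)], 'turn': np.float64(-0.059)}
{'linear': [np.float64(0.026), np.float64(-0.023), np.float64(0.004)], 'turn': np.float64(-0.059)}
{'linear': [np.float64(0.028), np.float64(-0.021), np.float64(0.004)], 'turn': np.float64(-0.059)}
{'linear': [np.float64(0.029), np.float64(-0.02), np.float64(0.004)], 'turn': np.float64(-0.059)}
{'linear': [np.float64(0.03), np.float64(-0.018), np.float64(0.004)], 'turn': np.float64(-0.059)}
{'linear': [np.float64(0.031), np.float64(-0.016), np.float64(0.004)], 'turn': np.float64(-0.059)}
{'linear': [np.float64(0.032), np.float64(-0.014), np.float64(0.004)], 'turn': np.float64(-0.059)}
{'linear': [np.float64(0.033), np.float64(-0.013), np.float64(0.004)], 'turn': np.float64(-0.059)}
{'linear': [np.float64(0.033), np.float64(-0.011), np.float64(0.004)], 
[... 212 characters left out ...]
at64(-0.059)}
{'linear': [np.float64(0.035), np.float64(-0.005), np.float64(0.004)], 'turn': np.float64(-0.059)}
{'linear': [np.float64(0.035), np.float64(-0.002), np.float64(0.004)], 'turn': np.float64(-0.059)}
{'linear': [np.float64(0.035), np.float64(-0.0), np.float64(0.004)], 'turn': np.float64(-0.059)}
{'linear': [np.float64(0.035), np.float64(0.002), np.float64(0.004)], 'turn': np.float64(-0.059)}
{'linear': [np.float64(0.035), np.float64(0.004), np.float64(0.004)], 'turn': np.float64(-0.059)}
{'linear': [np.float64(0.035), np.float64(0.006), np.float64(0.004)], 'turn': np.float64(-0.059)}
{'linear': [np.float64(0.034), np.float64(0.008), np.float64(0.004)], 'turn': np.float64(-0.059)}
```

>>> arm_command --series '[{"linear":[0.022,-0.027,0.004],"turn":-0.059},{"linear":[0.023,-0.026,0.004],"turn":-0.059},{"linear":[0.025,-0.025,0.004],"turn":-0.059},{"linear":[0.026,-0.023,0.004],"turn":-0.059},{"linear":[0.028,-0.021,0.004],"turn":-0.059},{"linear":[0.029,-0.02,0.004],"turn":-0.059},{"linear":[0.03,-0.018,0.004],"turn":-0.059},{"linear":[0.031,-0.016,0.004],"turn":-0.059},{"linear":[0.032,-0.014,0.004],"turn":-0.059},{"linear":[0.033,-0.013,0.004],"turn":-0.059}]' --jaw 1

```text
t: 1.15
ee_pos: [336.2, -241.3, 201.6]
orientation: [2.771, 1.48, 0.0]
ft_force: [0.0, -0.6, 1.1]
width: 87.7
grasp_force: 0.0
```

>>> arm_command --series '[{"linear":[0.033,-0.011,0.004],"turn":-0.059},{"linear":[0.034,-0.009,0.004],"turn":-0.059},{"linear":[0.034,-0.007,0.004],"turn":-0.059},{"linear":[0.035,-0.005,0.004],"turn":-0.059},{"linear":[0.035,-0.002,0.004],"turn":-0.059},{"linear":[0.035,0,0.004],"turn":-0.059},{"linear":[0.035,0.002,0.004],"turn":-0.059},{"linear":[0.035,0.004,0.004],"turn":-0.059},{"linear":[0.035,0.006,0.004],"turn":-0.059},{"linear":[0.034,0.008,0.004],"turn":-0.059}]'

```text
t: 2.15
ee_pos: [435.0, 95.6, 161.5]
orientation: [2.221, 2.222, -0.0]
ft_force: [1.1, -0.3, 0.4]
width: 87.6
grasp_force: 0.0
```

```bash
python3 - <<'E'
from h import *
d=cam('scene','s1');t=cam('top','t1')
plan([434,92,82],1.56,1)
# top-left and top-right end corners of the bar in scene, expected for pose guess
for y in(75,-75):
    for x in(7,-7):
        print(y,x,proj(d,[434+x,92+y,92]).round(1))
s=d['frame'];o=np.vstack([cv2.resize(s[125:215,235:345],(700,573),interpolation=2)])
cv2.imwrite('pics/crop2.png',o)
E
```

```text
now [435.9  97.  161.4] 1.5737 t 2.25
{'linear': [np.float64(-0.005), np.float64(-0.002), np.float64(0.079)], 'turn': np.float64(0.014)}
75 7 [315.7 178.9]
75 -7 [317.5 176.2]
-75 7 [268.4 163. ]
-75 -7 [270.6 160.6]
```

View pics/crop2.png

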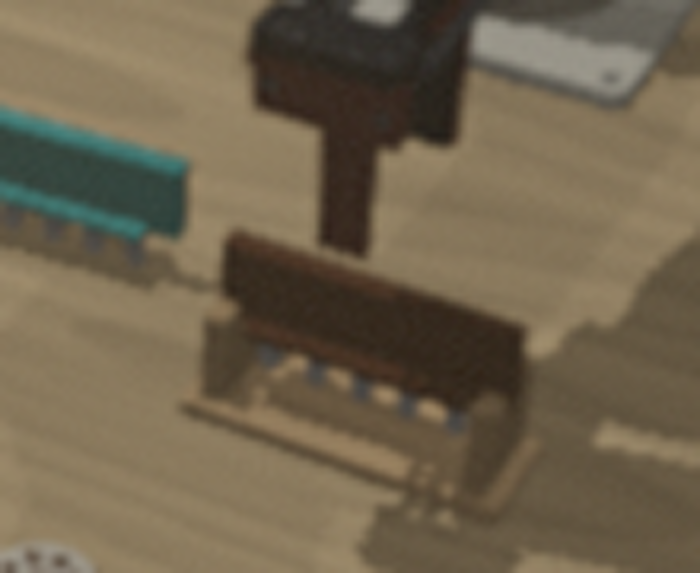

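The crop shows the open gripper above the dark comb. The bar's top edge runs from (271,161) to (317,177) in the scene picture, which agrees with the top-camera estimate to about a pixel. Going down to grip.

>>> arm_command --series '[{"linear":[-0.004,-0.002,0.02],"turn":0.012},{"linear":[0,0,0.02],"turn":0},{"linear":[0,0,0.02],"turn":0},{"linear":[0,0,0.019],"turn":0},{"linear":[0,0,0],"turn":0}]'

```text
t: 2.75
ee_pos: [431.0, 89.2, 81.0]
orientation: [-2.236, -2.203, 0.006]
ft_force: [-0.4, -0.4, 0.7]
width: 87.8
grasp_force: 0.0
```

>>> arm_command --series '[{"linear":[0,0,0],"turn":0},{"linear":[0,0,0],"turn":0},{"linear":[0,0,0],"turn":0},{"linear":[0,0,0],"turn":0},{"linear":[0,0,0],"turn":0},{"linear":[0,0,0],"turn":0}]' --jaw -1

```text
t: 3.35
ee_pos: [432.9, 90.1, 82.9]
orientation: [2.237, 2.206, 0.001]
ft_force: [0.3, -0.4, -0.4]
width: 43.3
grasp_force: 0.0
```

>>> arm_command --series '[{"linear":[0,0,0],"turn":0},{"linear":[0,0,0],"turn":0},{"linear":[0,0,0],"turn":0},{"linear":[0,0,0],"turn":0},{"linear":[0,0,0],"turn":0},{"linear":[0,0,0],"turn":0}]'

```text
t: 3.95
ee_pos: [433.2, 90.1, 82.7]
orientation: [2.236, 2.206, 0.001]
ft_force: [1.9, -0.5, -1.5]
width: 13.8
grasp_force: 30.0
```

>>> arm_command --series '[{"linear":[0,0,-0.01],"turn":0},{"linear":[0,0,-0.02],"turn":0},{"linear":[0,0,-0.02],"turn":0},{"linear":[0,0,-0.03],"turn":0},{"linear":[0,0,-0.03],"turn":0},{"linear":[0,0,0],"turn":0}]'

```text
t: 4.55
ee_pos: [434.4, 90.4, 196.2]
orientation: [2.235, 2.203, 0.008]
ft_force: [0.1, -0.2, -1.5]
width: 13.7
grasp_force: 30.0
```

```bash
python3 - <<'E'
from h import *
for i in range(3): s=ctrl.get_obs();print(s['ee_pos'].round(1) if hasattr(s['ee_pos'],'round') else s['ee_pos'],round(yaw(s),4),s['width'],s['grasp_force'],s['ft_force'])
plan([590,215,190],1.37,8)
E
```

```text
[434.4  90.4 196.2] 1.5566 13.72763698707968 29.997166693210602 [ 0.12786053 -0.16609767 -1.50387607]
[434.4  90.4 196.2] 1.5566 13.72763698707968 29.997166693210602 [ 0.12786053 -0.16609767 -1.50387607]
[434.4  90.4 196.2] 1.5566 13.72763698707968 29.997166693210602 [ 0.12786053 -0.16609767 -1.50387607]
now [434.4  90.4 196.2] 1.5566 t 4.55
{'linear': [np.float64(0.016), np.float64(0.019), np.float64(0.001)], 'turn': np.float64(0.023)}
{'linear': [np.float64(0.016), np.float64(0.019), np.float64(0.001)], 'turn': np.float64(0.023)}
{'linear': [np.float64(0.017), np.float64(0.018), np.float64(0.001)], 'turn': np.float64(0.023)}
{'linear': [np.float64(0.017), np.float64(0.018), np.float64(0.001)], 'turn': np.float64(0.023)}
{'linear': [np.float64(0.018), np.float64(0.018), np.float64(0.001)], 'turn': np.float64(0.023)}
{'linear': [np.float64(0.018), np.float64(0.017), np.float64(0.001)], 'turn': np.float64(0.023)}
{'linear': [np.float64(0.018), np.float64(0.017), np.float64(0.001)], 'turn': np.float64(0.023)}
{'linear': [np.float64(0.019), np.float64(0.016), np.float64(0.001)], 'turn': np.float64(0.023)}
```

>>> arm_command --series '[{"linear":[0.012,0.021,0.004],"turn":0.019},{"linear":[0.012,0.021,0.004],"turn":0.019},{"linear":[0.012,0.021,0.004],"turn":0.019},{"linear":[0.013,0.02,0.004],"turn":0.019},{"linear":[0.013,0.02,0.004],"turn":0.019},{"linear":[0.013,0.02,0.004],"turn":0.019},{"linear":[0.013,0.02,0.004],"turn":0.019},{"linear":[0.014,0.02,0.004],"turn":0.018},{"linear":[0.014,0.02,0.004],"turn":0.018},{"linear":[0.014,0.02,0.004],"turn":0.018}]'

```text
t: 5.55
ee_pos: [647.3, 199.5, 150.9]
orientation: [-2.433, -1.985, 0.005]
ft_force: [0.2, -0.1, -1.3]
width: 13.7
grasp_force: 30.0
```

>>> arm_command --series '[{"linear":[0,0,0],"turn":0}]'

```text
t: 5.65
ee_pos: [648.7, 200.0, 150.7]
orientation: [-2.433, -1.987, 0.001]
ft_force: [0.5, 0.5, -1.5]
width: 14.0
grasp_force: 30.0
```

```bash
python3 - <<'E'
from h import *
plan([644.7,200.4,145],1.370,1)
E
```

```text
now [648.7 200.  150.7] 1.3697 t 5.65
{'linear': [np.float64(-0.0), np.float64(-0.004), np.float64(0.006)], 'turn': np.float64(-0.0)}
```

>>> arm_command --series '[{"linear":[0,-0.004,0.006],"turn":0},{"linear":[0,0,0],"turn":0}]'

```text
t: 5.85
ee_pos: [641.1, 199.4, 144.8]
orientation: [-2.431, -1.986, 0.007]
ft_force: [0.0, 0.2, -1.8]
width: 13.7
grasp_force: 30.0
```

```bash
python3 - <<'E'
from h import *
plan([644.7,200.4,145],1.370,1)
d=cam('scene','s2');t=cam('top','t2')
a=cv2.resize(d['frame'][195:285,245:345],(800,720)[::1],interpolation=2)[:,:]
a=cv2.resize(d['frame'][200:275,250:340],(720,600),interpolation=2)
cv2.imwrite('pics/crop3.png',a)
yb=np.array([.199,.98,0]);
for k in(-48,-24,0,24,48):
    print(k,'slot',proj(d,np.array([645.5,204.3,58])+k*yb).round(1),'tip',proj(d,np.array([644.7,200.4,82])+(4+k)*yb).round(1))
E
```

```text
now [641.1 199.4 144.8] 1.3701 t 5.85
{'linear': [np.float64(0.002), np.float64(0.003), np.float64(-0.0)], 'turn': np.float64(0.0)}
-48 slot [282.  230.3] tip [282.6 223.7]
-24 slot [289.6 234.9] tip [290.3 228.3]
0 slot [297.4 239.6] tip [298.3 233. ]
24 slot [305.4 244.4] tip [306.4 237.8]
48 slot [313.6 249.3] tip [314.8 242.8]
```

View pics/crop3.png

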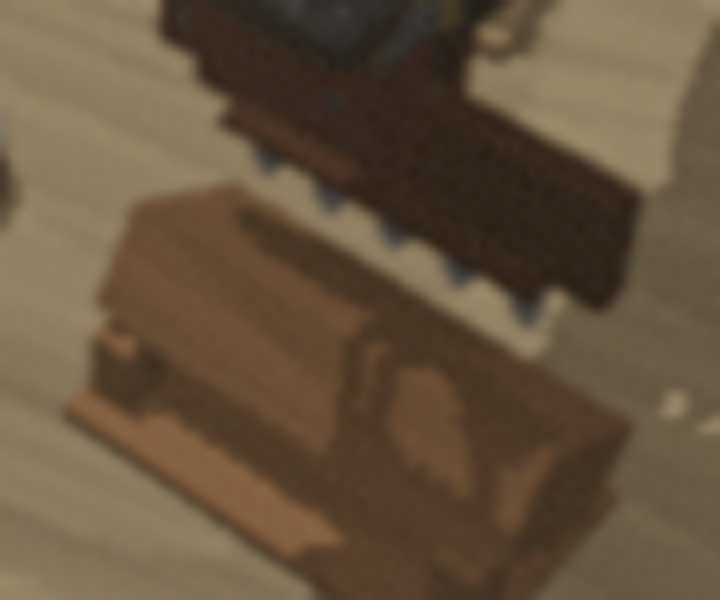

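The crop shows the comb held above the block with all five tips clear, at scene (283.5,221.5) to (315.6,240.6), within about 2 px of the prediction. Next I'll check the bar ends in the top view.

```bash
python3 - <<'E'
from h import *
t=cam('top','t3');s=ctrl.get_obs();print(s['ee_pos'].round(1))
c=np.array([642,199.4,154]);yb=np.array([.199,.98,0])
for k in(75,-75): print(proj(t,c+(4+k)*yb).round(1))
cv2.imwrite('pics/crop4.png',cv2.resize(t['frame'][130:200,160:240],(640,560),interpolation=2))
E
```

```text
[642.9 199.7 146.6]
[170.2 151.9]
[221.5 162.7]
```

View pics/crop4.png

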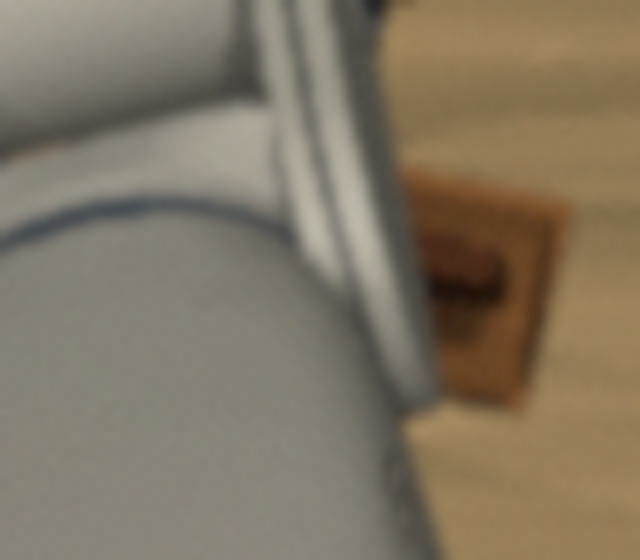

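```bash
python3 - <<'E'
from h import *
d=cam('scene','s4');s=ctrl.get_obs();p=np.array(s['ee_pos']);print(p.round(1),s['t'])
s0=cv2.imread('pics/scene0.png').astype(np.float32).mean(2)
yb=np.array([.199,.98,0])
S=[proj(d,np.array([645.5,204.3,58])+k*yb) for k in(-48,-24,0,24,48)]
bh=cv2.morphologyEx(s0,cv2.MORPH_BLACKHAT,np.ones((7,7)))
for q in S:
    u,v=(q+[-.6,-1.6]).round().astype(int);w=bh[v-3:v+4,u-3:u+4].copy();w[w<4]=0
    yy,xx=np.mgrid[v-3:v+4,u-3:u+4];print('slot pred',q.round(1),'meas',((w*xx).sum()/w.sum()).round(2),((w*yy).sum()/w.sum()).round(2),w.max())
f=d['frame'].astype(float);m=((f[...,0]-f[...,2])>5).astype(np.uint8);m[:215]=0;m[248:]=0;m[:,:278]=0;m[:,322:]=0
n,l,st,c=cv2.connectedComponentsWithStats(m)
for i in range(1,n):
    if st[i,4]>3: print('tooth',st[i],c[i].round(2))
for k in(-48,-24,0,24,48): print('pred tooth mid',proj(d,p+[0,0,-53]+k*yb).round(1),'pred tip',proj(d,p+[0,0,-63]+k*yb).round(1))
t=cv2.imread('pics/t3.png').astype(int)
for v in range(156,172): print(v,' '.join('%3d/%3d'%(t[v,u].mean(),t[v,u,2]) for u in range(214,228)))
for k in(-75,-71,-69): print(k,[proj(ctrl.get_image('top'),np.array([642.9,199.7,z])+k*yb).round(1) for z in(156,112)])
E
```

```text
[643.3 199.9 146.9] 6.05
slot pred [282.  230.3] meas 281.63 228.21 12.666664
slot pred [289.6 234.9] meas 289.05 233.19 11.666664
slot pred [297.4 239.6] meas 296.87 238.17 11.666672
slot pred [305.4 244.4] meas 304.76 242.79 10.0
slot pred [313.6 249.3] meas 312.68 247.77 13.333336
pred tooth mid [281.6 219.2] pred tip [281.4 222. ]
pred tooth mid [289.4 223.7] pred tip [289.1 226.6]
pred tooth mid [297.4 228.4] pred tip [297.  231.2]
pred tooth mid [305.6 233.2] pred tip [305.1 236. ]
pred tooth mid [313.9 238.1] pred tip [313.4 240.9]
156  63/ 94  62/ 94  63/ 95  63/ 95  62/ 94  63/ 96  66/ 99  64/ 97  68/101  67/101  68/102  72/108  76/113  76/115
157  63/ 96  63/ 95  62/ 93  62/ 92  62/ 94  64/ 95  62/ 95  63/ 95  64/ 96  62/ 94  63/ 96  65/ 98  66/100  64/ 99
158  59/ 91  59/ 90  60/ 90  63/ 93  62/ 94  64/ 97  65/ 99  63/ 95  64/ 96  63/ 95  64/ 96  64/ 96  62/ 94  63/ 94
159  52/ 81  52/ 81  54/ 82  56/ 84  58/ 89  65/ 98  67/100  66/ 98  64/ 96  66/ 99  66/ 99  65/ 98  63/ 95  59/ 90
160  47/ 74  47/ 74  48/ 75  49/ 76  55/ 85  59/ 91  61/ 93  61/ 92  65/ 98  66/100  68/103
[... 753 characters left out ...]
 43  27/ 42  24/ 39  28/ 42  27/ 44  40/ 62  56/ 86  67/103  70/105  60/ 90  60/ 88
168  45/ 62  35/ 55  35/ 55  35/ 54  33/ 52  35/ 55  39/ 60  45/ 70  55/ 83  65/ 98  74/111  68/104  58/ 87  60/ 87
169  47/ 65  39/ 62  39/ 61  41/ 62  42/ 63  44/ 68  49/ 75  60/ 90  67/101  73/110  75/113  70/105  58/ 87  61/ 85
170  51/ 67  43/ 64  41/ 62  43/ 65  42/ 65  48/ 72  56/ 85  67/101  71/108  75/113  77/115  69/104  56/ 84  66/ 91
171  53/ 68  44/ 64  42/ 64  43/ 65  45/ 69  51/ 77  60/ 91  68/104  71/108  74/112  73/110  65/ 98  57/ 84  75/101
-75 [array([222.7, 162.5]), array([224.2, 165.9])]
-71 [array([221.3, 162.2]), array([222.9, 165.6])]
-69 [array([220.6, 162.1]), array([222.2, 165.5])]
```

>>> arm_command --series '[{"linear":[0,0.001,0.01],"turn":0},{"linear":[0,0,0.01],"turn":0},{"linear":[0,0.001,0.005],"turn":0},{"linear":[0,0.001,0.004],"turn":0},{"linear":[0,0,0.003],"turn":0},{"linear":[0,0,0],"turn":0},{"linear":[0,0,0],"turn":0}]'

```text
t: 7.05
ee_pos: [646.4, 199.5, 114.4]
orientation: [-2.433, -1.987, 0.001]
ft_force: [-2.4, 0.6, -3.2]
width: 13.5
grasp_force: 30.0
```

```bash
python3 - <<'E'
from h import *
d=cam('scene','s5');plan([646.5,199,113],1.37,1);s=ctrl.get_obs();print(s['ft_force'].round(1),s['moment'].round(2))
cv2.imwrite('pics/crop5.png',cv2.resize(d['frame'][200:275,250:340],(720,600),interpolation=2))
E
```

```text
now [646.4 199.5 114.5] 1.3697 t 7.1
{'linear': [np.float64(-0.0), np.float64(0.0), np.float64(0.002)], 'turn': np.float64(-0.0)}
[-2.5  0.4 -1.9] [ 0.09  0.43 -0.09]
```

View pics/crop5.png

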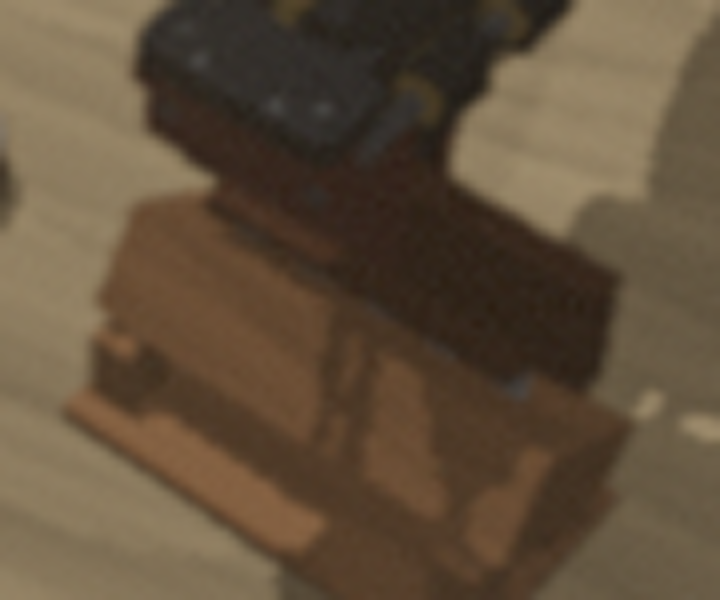

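The comb is down over the block with only light force, and the tooth at about (314,248) disappears into the face. I'll probe sideways to confirm the tips are inside the slots.

>>> arm_command --series '[{"linear":[0,0.002,0],"turn":0},{"linear":[0,0,0],"turn":0}]'

```text
t: 7.3
ee_pos: [647.0, 199.4, 114.5]
orientation: [-2.432, -1.985, 0.005]
ft_force: [-6.3, 2.2, 0.4]
width: 13.7
grasp_force: 30.0
```

>>> arm_command --series '[{"linear":[0,-0.004,0],"turn":0},{"linear":[0,0,0],"turn":0},{"linear":[0,0,0],"turn":0}]'

```text
t: 7.6
ee_pos: [645.6, 200.0, 115.3]
orientation: [2.432, 1.987, 0.002]
ft_force: [0.1, 0.2, -1.5]
width: 13.8
grasp_force: 30.0
```

>>> arm_command --series '[{"linear":[0.004,0.002,0],"turn":0},{"linear":[0,0,0],"turn":0},{"linear":[0,0,0],"turn":0}]'

```text
t: 7.9
ee_pos: [647.2, 202.8, 114.6]
orientation: [2.433, 1.987, -0.003]
ft_force: [-3.9, -4.3, 1.8]
width: 13.9
grasp_force: 30.0
```

>>> arm_command --series '[{"linear":[-0.008,0,0],"turn":0},{"linear":[0,0,0],"turn":0},{"linear":[0,0,0],"turn":0}]'

```text
t: 8.2
ee_pos: [645.9, 196.3, 114.7]
orientation: [-2.433, -1.986, -0.002]
ft_force: [-2.2, 4.4, -1.2]
width: 13.7
grasp_force: 30.0
```

The tips meet walls at ±3 mm along the row and on the up-slope side, so all teeth are in their slots. Now I'll centre it, open slightly to a cage and tip it.

>>> arm_command --series '[{"linear":[0.004,-0.002,0.001],"turn":0},{"linear":[0,0,0.001],"turn":0},{"linear":[0,0,0],"turn":0}]'

```text
t: 8.5
ee_pos: [645.5, 199.9, 112.8]
orientation: [2.432, 1.987, 0.002]
ft_force: [1.4, -0.3, -1.2]
width: 13.8
grasp_force: 30.0
```

>>> arm_command --series '[{"linear":[0,0,0],"turn":0},{"linear":[0,0,0],"turn":0},{"linear":[0,0,0],"turn":0},{"linear":[0,0,0],"turn":0}]' --jaw -0.3

```text
t: 8.9
ee_pos: [644.8, 199.8, 112.7]
orientation: [-2.433, -1.987, 0.0]
ft_force: [-0.4, -0.1, -0.2]
width: 30.7
grasp_force: 0.2
```

```bash
python3 - <<'E'
from h import *
d=cam('scene','s6');s=ctrl.get_obs();print(s['ee_pos'],s['width'],s['ft_force'].round(1))
a=cv2.resize(d['frame'][190:275,250:340],(400,378),interpolation=2)
t=cam('top','t6');b=cv2.resize(t['frame'][130:200,160:240],(400,350),interpolation=2)
o=np.zeros((380,800,3),np.uint8);o[:378,:400]=a;o[:350,400:]=b;cv2.imwrite('pics/crop6.png',o)
E
```

```text
[644.82980637 199.81555255 112.72029562] 30.678175345414203 [ 0.2  0.4 -0. ]
```

View pics/crop6.png

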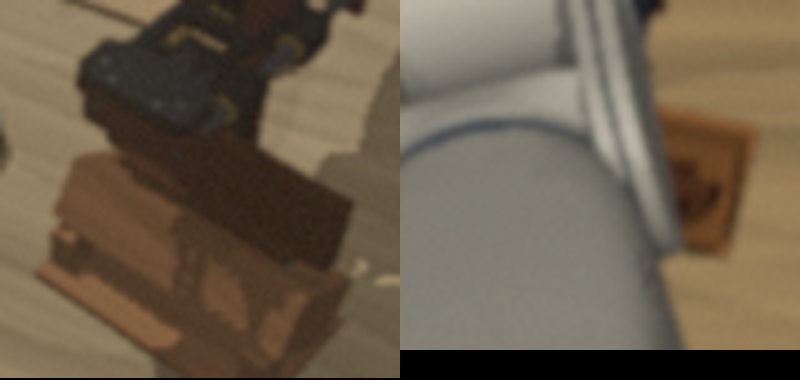

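The comb stays caged and upright in the slots, leaning slightly toward the robot. Tipping it down-slope.

>>> arm_command --series '[{"linear":[0,-0.003,-0.002],"turn":0},{"linear":[0,-0.004,-0.002],"turn":0},{"linear":[0,-0.004,0],"turn":0},{"linear":[0,-0.004,0],"turn":0},{"linear":[0,0,0],"turn":0}]'

```text
t: 9.5
ee_pos: [629.5, 203.1, 116.8]
orientation: [-2.433, -1.988, 0.0]
ft_force: [0.1, 0.2, -0.5]
width: 30.8
grasp_force: 0.0
```

>>> arm_command --series '[{"linear":[0,-0.004,0],"turn":0},{"linear":[0,-0.004,0],"turn":0},{"linear":[0,-0.004,0],"turn":0},{"linear":[0,0,0],"turn":0}]'

```text
t: 9.9
ee_pos: [617.7, 205.4, 116.6]
orientation: [-2.433, -1.987, 0.001]
ft_force: [1.1, -1.1, -0.3]
width: 30.7
grasp_force: 0.0
```

>>> arm_command --series '[{"linear":[0,-0.003,0],"turn":0},{"linear":[0,-0.003,0],"turn":0},{"linear":[0,0,0],"turn":0},{"linear":[0,0,0],"turn":0}]'

```text
t: 10.3
ee_pos: [612.5, 206.5, 116.7]
orientation: [2.433, 1.987, 0.0]
ft_force: [-0.2, 0.0, -0.3]
width: 30.6
grasp_force: 0.0
```

```bash
python3 - <<'E'
from h import *
d=cam('scene','s7');s=ctrl.get_obs();print(s['ee_pos'],s['width'],s['ft_force'].round(1))
a=cv2.resize(d['frame'][190:275,250:340],(400,378),interpolation=2)
t=cam('top','t7');b=cv2.resize(t['frame'][130:200,160:240],(400,350),interpolation=2)
o=np.zeros((380,800,3),np.uint8);o[:378,:400]=a;o[:350,400:]=b;cv2.imwrite('pics/crop7.png',o)
E
```

```text
[612.55586876 206.48268337 116.71405562] 30.837242769601186 [ 0.4  0.1 -0.1]
```

View pics/crop7.png

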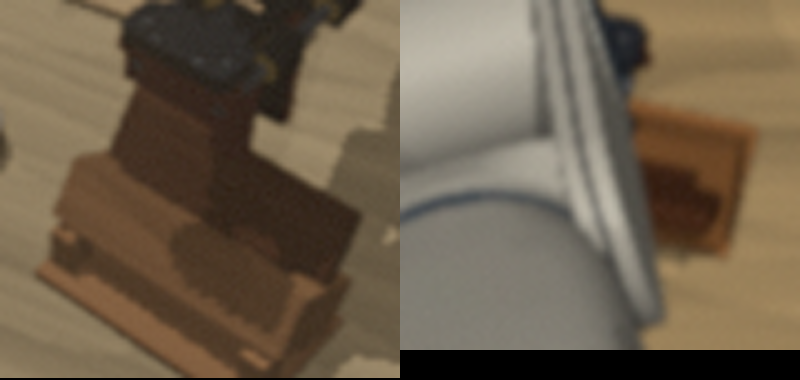

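The comb has tipped and appears to have slid down onto the face. No force is showing, so I'll lift clear and measure.

>>> arm_command --series '[{"linear":[0,0,-0.01],"turn":0},{"linear":[0,0,-0.03],"turn":0},{"linear":[0,0,-0.04],"turn":0},{"linear":[-0.03,0,-0.02],"turn":0},{"linear":[-0.04,0,0],"turn":0},{"linear":[-0.04,0,0],"turn":0},{"linear":[-0.04,0,0],"turn":0},{"linear":[-0.04,0,0],"turn":0},{"linear":[-0.04,0,0],"turn":0},{"linear":[0,0,0],"turn":0}]'

```text
t: 11.4
ee_pos: [565.8, -22.6, 217.5]
orientation: [2.436, 1.982, -0.001]
ft_force: [-0.5, 0.5, 0.5]
width: 31.0
grasp_force: 0.0
```

```bash
python3 - <<'E'
from h import *
d=cam('scene','s8');t=cam('top','t8');s=ctrl.get_obs();print(s['ee_pos'],s['t'])
a=cv2.resize(d['frame'][205:280,250:340],(400,333),interpolation=2)
b=cv2.resize(t['frame'][140:190,170:240],(400,286),interpolation=2)
o=np.zeros((340,800,3),np.uint8);o[:333,:400]=a;o[:286,400:]=b;cv2.imwrite('pics/crop8.png',o)
yb=np.array([.199,.98,0]);c,si=np.cos(.55),np.sin(.55)
xh=np.array([.98,-.199,0]);zb=-si*xh+[0,0,c];xb=c*xh+[0,0,si]
O=np.array([645.5,204.3,58])
for n,q in(('scene',d),('top',t)):
    for k in(75,-75):
        for x in(7,-7): print(n,k,x,'home top corner',proj(q,O+44*zb+k*yb+x*xb).round(1))
f=t['frame'].astype(float);m=((f.mean(2)<60)).astype(np.uint8);m[:145]=0;m[185:]=0;m[:,:172]=0;m[:,240:]=0
n,l,st,cc=cv2.connectedComponentsWithStats(m)
for i in range(1,n):
    if st[i,4]>20: print(st[i],cc[i].round(1),cv2.minAreaRect(np.argwhere(l==i)[:,::-1].astype(np.float32)))
E
```

```text
[566.79624153 -19.59411373 217.43563601] 11.5
scene 75 7 home top corner [329.3 239.4]
scene 75 -7 home top corner [331.5 238.6]
scene -75 7 home top corner [278.5 210.2]
scene -75 -7 home top corner [281.2 209.8]
top 75 7 home top corner [173.  161.1]
top 75 -7 home top corner [172.6 165.5]
top -75 7 home top corner [221.8 171.5]
top -75 -7 home top corner [221.2 175.8]
[174 157  51  22 652] [199.4 167.2] ((198.98536682128906, 167.0683135986328), (50.56635665893555, 14.667037963867188), 12.094757080078125)
```

View pics/crop8.png

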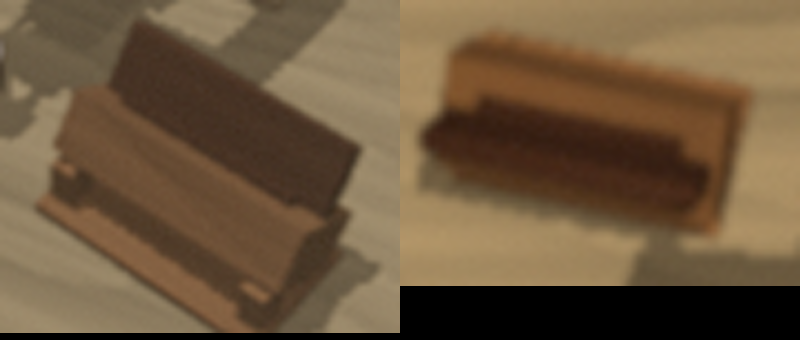

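The crop shows the comb leaning in the block with its shoulder on the face. The top edge runs from scene (281,209.5) to (331,239), which matches home. A gentle press with closed fingertips will confirm the seating height; contact is expected at TCP z ≈ 118.

>>> arm_command --series '[{"linear":[0.04,0.002,0],"turn":0},{"linear":[0.04,0.002,0],"turn":0},{"linear":[0.04,0.002,0],"turn":0},{"linear":[0.04,0.002,0],"turn":0},{"linear":[0.04,0.002,0.02],"turn":0},{"linear":[0.036,0.002,0.03],"turn":0},{"linear":[0,0,0.03],"turn":0},{"linear":[0,0,0],"turn":0},{"linear":[0,0,0],"turn":0}]' --jaw -1

```text
t: 12.4
ee_pos: [625.0, 210.9, 136.7]
orientation: [-2.431, -1.989, 0.002]
ft_force: [-0.3, -0.2, -0.7]
width: 0.4
grasp_force: 0.0
```

>>> arm_command --series '[{"linear":[0,0,0.008],"turn":0},{"linear":[0,0,0.004],"turn":0},{"linear":[0,0,0],"turn":0}]'

```text
t: 12.7
ee_pos: [625.5, 209.4, 125.1]
orientation: [2.434, 1.986, 0.0]
ft_force: [0.1, 0.5, -0.7]
width: 0.8
grasp_force: 0.0
```

>>> arm_command --series '[{"linear":[0,0,0.002],"turn":0},{"linear":[0,0,0.002],"turn":0},{"linear":[0,0,0],"turn":0}]'

```text
t: 13.0
ee_pos: [625.4, 209.8, 120.6]
orientation: [-2.433, -1.987, 0.0]
ft_force: [0.7, 0.7, -0.4]
width: -0.1
grasp_force: 0.0
```

>>> arm_command --series '[{"linear":[0,0.001,0.002],"turn":0},{"linear":[0,0.001,0.002],"turn":0},{"linear":[0,0,0],"turn":0}]'

```text
t: 13.3
ee_pos: [627.7, 209.6, 116.9]
orientation: [2.433, 1.987, 0.001]
ft_force: [0.3, 0.0, 1.6]
width: 0.4
grasp_force: 3.4
```

>>> arm_command --series '[{"linear":[0,0.001,0.002],"turn":0},{"linear":[0,0,0.001],"turn":0},{"linear":[0,0,0],"turn":0}]'

```text
t: 13.6
ee_pos: [628.0, 209.6, 116.4]
orientation: [-2.433, -1.987, 0.001]
ft_force: [-10.4, -1.1, 22.6]
width: -0.0
grasp_force: 14.3
```

>>> arm_command --series '[{"linear":[0,0,-0.01],"turn":0},{"linear":[0,0,-0.03],"turn":0},{"linear":[0,0,-0.04],"turn":0},{"linear":[-0.04,0,0],"turn":0},{"linear":[-0.04,0,0],"turn":0},{"linear":[-0.04,0,0],"turn":0},{"linear":[-0.04,0,0],"turn":0},{"linear":[-0.04,0,0],"turn":0},{"linear":[0,0,0],"turn":0},{"linear":[0,0,0],"turn":0}]'

```text
t: 14.6
ee_pos: [588.6, 12.7, 193.8]
orientation: [-2.435, -1.985, -0.001]
ft_force: [0.6, -0.4, 0.7]
width: 0.7
grasp_force: 0.0
```

```bash
python3 - <<'E'
from h import *
t=cam('top','t9');d=cam('scene','s9')
a=cv2.imread('pics/t8.png');b=cv2.imread('pics/s8.png')
print(np.abs(t['frame'][150:182,172:226].astype(int)-a[150:182,172:226]).mean(),np.abs(d['frame'][205:280,275:335].astype(int)-b[205:280,275:335]).mean())
f=t['frame'].mean(2);m=(f<60).astype(np.uint8);m[:145]=0;m[185:]=0;m[:,:172]=0;m[:,240:]=0
n,l,st,cc=cv2.connectedComponentsWithStats(m);i=1+st[1:,4].argmax();print(st[i],cc[i].round(1),cv2.minAreaRect(np.argwhere(l==i)[:,::-1].astype(np.float32)))
E
```

```text
2.730516975308642 5.834074074074074
[174 157  51  23 686] [200.2 167.6] ((199.69497680664062, 167.19895935058594), (51.60562515258789, 14.729748725891113), 11.888657569885254)
```

The press reached 22.6 N at z ≈ 116.4 with no further give, so the comb is seated, and it stayed in place as I withdrew. Handing in.

```bash
python3 -c "
from workcell import ctrl
print(ctrl.close_job())"
```

```text
the job is handed in; nothing more can be done
None
```

The dark clay comb is in the five-slot slanted block with its teeth in the slots, the handle down against the face and the gripper clear; I handed the job in at about 14.7 s, with no verdict returned.

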